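# Set the pot filler

## Task

Get the tap ready to fill the tall round pot: with light pushes of a fingertip, swing the tap's spout round until its mouth is over the pot, well inside the rim, and only then push the tap's lever towards the robot, all the way to its stop, to open the water. Leave the pot and everything else on the bench where it stands; nothing is to be picked up or moved.

Things in the scene. Friction and masses are not known exactly. Their poses are not given: they have to be found in the camera images.
- tap: Fixed steel pot-filling tap: a ledge 70 x 400 x 45 mm high (long side along y, running from y = -100 to +300 mm) carrying two upright pillars. The origin is on the bench under the spout's pillar; its -x faces the robot roughly, +y is to the robot's left, z up. The spout's pillar is at x = y = 0, the lever's pillar at y = +240 mm; both are 42 mm across at most, and their turning caps end 207 mm above the bench. Nothing on the tap is higher than that.
- spout_pivot (a point): Point on the spout's vertical turning axis, 190 mm above the bench, at the height of the spout tube's centreline.
- spout_mouth (a point): Centre of the downturned mouth of the spout, 143 mm above the bench and 200 mm horizontally from the turning axis. The spout is a level round steel tube 18 mm thick, centreline 190 mm above the bench, straight from the pivot to the mouth, where it turns down. It can be pushed sideways anywhere along the tube.
- spout (a joint): Swivel angle of the spout, rad, -1.3 to 1.3. 0: the spout points along the tap's -x. Growing turns it anticlockwise seen from above (the mouth goes to the robot's right, the tap's -y). It has light friction (about 0.25 N m, some 2 N at 140 mm from the axis), stops when the push ends and stays where it is left.
- lever_pivot (a point): Point on the lever's vertical turning axis, 190 mm above the bench, at the height of the lever's centreline.
- lever_tip (a point): Outer end of the lever, 100 mm from its axis. The lever is a level round bar 190 mm above the bench, 12 mm thick and 18 mm thick over its outer 38 mm (black grip).
- lever (a joint): Lever angle, rad, 0 (shut) to 1.22 (fully open, against a hard stop). Shut, it points to the robot's left and a little forward, 70 degrees from the tap's -x; growing turns it anticlockwise seen from above, its tip coming towards the robot, and fully open it points along the tap's -x. Light friction (about 0.2 N m); it stays where it is left.
- pot: The pot to fill: tall round open steel pot, 110 mm across the rim, 100 mm high, with two small loop handles near the rim on its +y and -y sides (178 mm over both), loose on the bench. Origin at the centre of its underside, z up. It stands at one of three places in front of the tap, about 200 mm from the spout's axis; the bowl and the tin stand at the other two.
- bowl: Shallow round steel bowl, 124 mm across, 45 mm high, loose; leave alone. Origin at the centre of its underside.
- tin: Open rectangular steel tin, 100 x 80 x 55 mm high, loose; leave alone. Origin at the centre of its underside.
- twine: Cone of twine, 68 mm across the foot, 90 mm high, loose; leave alone. Origin at the centre of its underside.
- spoon: Wooden spoon lying on the bench, handle towards its -x; leave alone.
Not all that is in view belongs to the job. What is shaped like the pot but red is not meant.

How it is judged:
On the way, in this order (a step that is already met when the one before it is completed fails the run):
1. the spout's mouth is over the pot while the lever is still shut (horizontal distance between spout_mouth and pot below 0.033 m and value of joint lever below 0.3 rad), for 0.3 s.
2. the lever is turned fully open, with the mouth over the pot (horizontal distance between spout_mouth and pot below 0.033 m and value of joint lever above 1.08 rad), for 0.2 s.
At the end, for the whole second after the job is handed in: The spout's mouth is within 33 mm (horizontally) of the pot's centre and at rest, the lever is open past 1.08 rad (stop at 1.22), and the pot, bowl, tin, twine and spoon are within 20 mm of where they stood (all of step 2 and velocity of joint spout between -0.05 and 0.05 rad/s and not (distance of pot from where it was at the start of the episode above 0.02 m) and not (distance of bowl from where it was at the start of the episode above 0.02 m) and not (distance of tin from where it was at the start of the episode above 0.02 m) and not (distance of twine from where it was at the start of the episode above 0.02 m) and not (distance of spoon from where it was at the start of the episode above 0.02 m)); the robot touches nothing.
It fails at once if the water is opened while the mouth is not over the pot (lever past 0.4 rad with the mouth more than 42 mm from the pot's centre) (value of joint lever above 0.4 rad and horizontal distance between spout_mouth and pot above 0.042 m).
It fails at once if the pot or another thing on the bench is lifted, carried or pushed more than 20 mm (distance of any of pot, bowl, tin, twine, spoon from where it was at the start of the episode above 0.02 m).
It fails at once if the fingers press or squeeze harder than 45 N (a light push needs 2 to 3 N) (contact force between the fingers and anything else above 45 N).
It also fails if it takes over 58 s, if anything falls off the work surface, if the arm or the gripper's body presses on something with over 40 N, if the wrist force passes 120 N, or if a joint passes its speed limit or range.

## Robot

A 6-joint arm with a two-finger parallel gripper is mounted at the origin on the work surface. World frame = base frame: x ahead of the robot, y to its left, z up, the work surface at z = 0. Lengths are in m, angles in rad, forces in N, time in s.
With the tool pointing down it reaches from about 0.35 to 0.775 m from the base axis. Payload 5.5 kg.
Tool frame: the origin (TCP) lies midway between the tips of the shut fingers; the grasp point (between the pads) lies 19 mm behind it; z points along the fingers, y is the line along which they close (so a half turn about z gives the same grasp; the last joint's range is limited). The gripper opens to 85 mm and grips with 20 to 120 N. Pads are 22 mm wide; open, the fingers measure 114 mm over their backs; the gripper's body (76 mm by 85 mm) begins 54 mm behind the grasp point. The pads swing forward as they close: fully open they stand 13 mm farther back than shut.
Start: joints at [-1.241, 0.313, 0.046, 1.304, 0, 1.431], TCP at [0.26, -0.513, 0.231] pointing down, gripper open.
Joint ranges: [-2.76, 2.76], [-0.86, 1.69], [-1.03, 1.26], [-2.2, 2.34], [-1.47, 1.5], [-3.14, 3.14]. Speed limits (rad/s): [2.57, 2.57, 3.14, 3.14, 3.14, 3.14].

## Interface

Orientations are given as a unit quaternion [w, x, y, z].
In Python, from workcell import telemetry, imaging, env gives the robot as it stands. The module is installed in compiled form; this text tells all that it offers.
- The arm moves only by the tool step_arm, never from a script. Its argument "moves" is a list of rows, each a list of 3 entries, a list of its own where there are three numbers: the shift along the tool's x, y, z in mm, then the turn, a rotation vector about the tool's x, y, z in rad, then the finger opening in mm, from 0 to 85.4. A call has 1 to 8 rows; each row is the pose to reach, as a shift and turn from the pose commanded when the call began, along the tool's axes at that moment; what a row does not reach only later rows make up. A row lasts 1/12 s, in which the tool goes at most 41.7 mm and 7.16 degrees, less where a joint would pass 70% of its speed; a pose out of reach is approached as far as the arm can. A call with a gripper value outside its range is refused whole. The fingers move at their own pace and stop on an object; "grip_force" is the grip in N (left out, the last holds). Time passes only in rows, so rows that repeat a pose let the fingers close. It gives the time, the measured TCP pose, the force, the opening and the grip force at its end, in the units of the state.
- telemetry.get_state(): the state, without advancing time (a new reading comes with each control period).
- imaging.read_camera(name): name is "side" or "top" or "wrist"; returns the picture (400x640x3 uint8, red, green, blue); there is no depth.
- imaging.camera_params(name): a dict with "camera_matrix" (3x3 intrinsics, pixels), "pose" (4x4, takes a point from camera to world coordinates). Camera axes: x right, y up, looking along -z (the intrinsics and any distortion apply to the point x, -y, -z); pixel columns grow to the right and rows downward; lengths in m; the calibration is good to about 2 mm. A picture is of the moment at which its call begins: read the wrist's pose just before it. camera_params takes no time and is no camera call; for the wrist camera it gives the pose at the moment of the call.
- env.hand_in(): hands the job in; it is judged then, once.
The state is a dict: "clock": time; "joint_pos": joint angles; "qvel": joint speeds; "tau": joint torques, N m; "tcp_pos": TCP position; "orientation": TCP orientation; "wrist_force": force on the tool from outside, world axes, zero at the start; "ft_torque": the same for the moment, N m; "finger_gap": finger opening in m; "grip_force": force on a finger pad.
Only numpy, scipy, OpenCV 4.12 (cv2) and the standard library are available. Lean on these libraries where they do the work, as an engineer would, in place of code of your own. Each camera call takes 0.05 s, during which the arm holds its last target. There are 200 camera calls.

## Working session

There is one attempt and no reset: what is moved stays moved. The work goes in short steps, Python scripts to look and compute and a tool call to move; the robot and the scene stay as the last step left them, time stands still between calls to the robot, and variables do not carry over. Pictures are saved under pics/ and viewed, at most 10 in all, crops included, and the job is handed in when it is done.

Besides the shell and the picture viewer there is one more tool, called after "Call:" as a command line: name --argument value ..., lists and objects as JSON in quotes. step_arm: Moves the arm, as the interface text tells. Its arguments: {"type":"object","properties":{"moves":{"type":"array"},"grip_force":{"type":"number"}},"required":["moves"]}

```bash
mkdir -p pics; python3 - <<'E'
from workcell import telemetry, imaging
import cv2,numpy as np
for n in ("top","side"):
    im=imaging.read_camera(n); cv2.imwrite(f"pics/{n}0.png",im[:,:,::-1])
    p=imaging.camera_params(n); print(n,{k:np.round(v,4).tolist() if not isinstance(v,str) else v for k,v in p.items()})
s=telemetry.get_state(); print({k:np.round(v,4).tolist() for k,v in s.items()})
E
```

```text
top {'camera_matrix': [[500.3834, 0.0, 326.9816], [0.0, 500.3834, 203.2027], [0.0, 0.0, 1.0]], 'pose': [[0.0258, 0.9905, -0.1352, 0.2387], [-0.9994, 0.0284, 0.0176, -0.069], [0.0213, 0.1347, 0.9907, 1.6659], [0.0, 0.0, 0.0, 1.0]]}
side {'camera_matrix': [[516.9395, 0.0, 316.2197], [0.0, 516.9395, 199.8306], [0.0, 0.0, 1.0]], 'pose': [[-0.746, 0.3768, -0.5491, -0.3695], [-0.6656, -0.4493, 0.5959, 0.7888], [-0.0222, 0.81, 0.586, 0.9577], [0.0, 0.0, 0.0, 1.0]]}
{'clock': 0.1, 'joint_pos': [-1.2406, 0.3139, 0.0451, 1.3036, 0.0, 1.4312], 'qvel': [-0.0023, -0.0023, 0.0034, 0.0002, 0.0011, 0.0007], 'tau': [0.0014, -48.1728, 29.9242, 0.0129, -0.0002, -0.0], 'tcp_pos': [0.2601, -0.5123, 0.2305], 'orientation': [-0.0008, 0.9725, 0.2327, -0.0001], 'wrist_force': [0.6536, 0.1071, -0.2175], 'ft_torque': [-0.027, -0.007, 0.0239], 'grip_force': 0.0, 'finger_gap': 0.085}
```

View pics/top0.png

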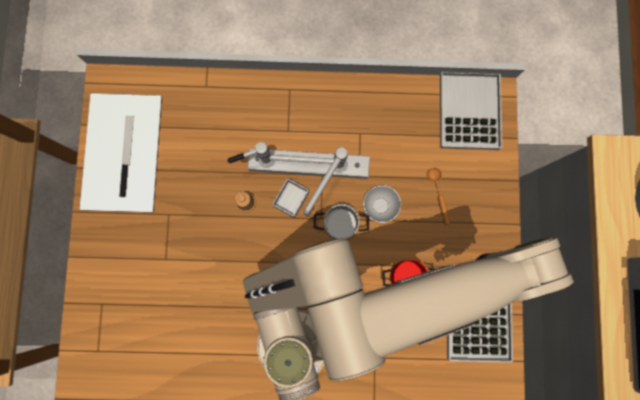

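View pics/side0.png

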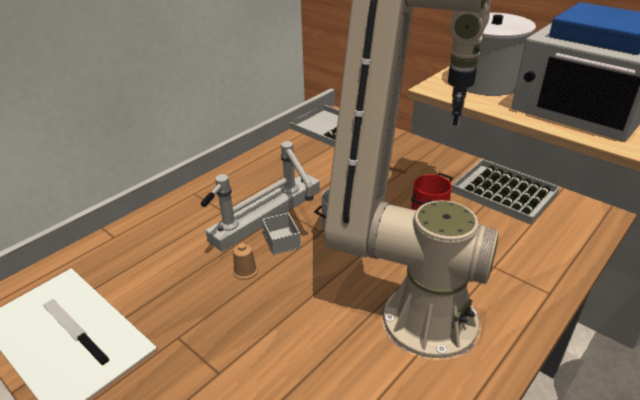

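Top view: the steel pot with two handles is at (341,221), the red lookalike at (408,273), the bowl at (382,203) and the tin at (291,198). The spout runs from its pivot (341,155) to its mouth (309,212), and the lever's black grip is at (235,158). The plain steel pot fits the description because it is tall, round, has two loop handles and is not red. I'll confirm this with one enlarged crop.

```bash
python3 - <<'E'
import cv2
im=cv2.imread("pics/top0.png")[135:245,220:410]
cv2.imwrite("pics/crop0.png",cv2.resize(im,None,fx=4.2,fy=4.2,interpolation=cv2.INTER_CUBIC))
E
```

```text
(no output)
```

View pics/crop0.png

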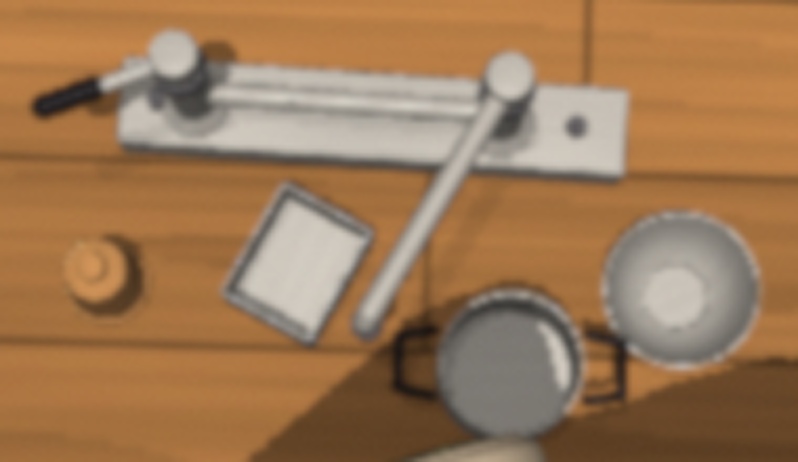

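The crop confirms it. The pot is the grey two-handled one, rim centre at crop (511,363). The spout cap is at (510,77), the mouth end at (368,325), the lever cap at (172,53) and the lever tip at (40,105).

```bash
cat > h.py <<'E'
import numpy as np
from workcell import imaging
def ray(n,uv,z):
    p=imaging.camera_params(n);K=np.array(p["camera_matrix"]);T=np.array(p["pose"])
    d=np.linalg.solve(K,[uv[0],uv[1],1.]);d=T[:3,:3]@[d[0],-d[1],-d[2]];o=T[:3,3]
    return o+d*(z-o[2])/d[2]
def crop(x,y): return ((x+.5)/4.2-.5+220,(y+.5)/4.2-.5+135)
E
python3 - <<'E'
from h import *
P={}
for k,x,y,z in [("scap",510,77,.207),("lcap",172,53,.207),("mouthend",366,325,.185),("pot",511,363,.1),("ltip",40,105,.19),
 ("potL",437,363,.1),("potR",585,363,.1),("bowl",681,290,.045),("tin",298,263,.055),("twine_top",93,266,.09)]:
    P[k]=ray("top",crop(x,y),z)[:2]; print(k,P[k].round(4))
a=P["scap"];b=P["lcap"];y=(b-a)/np.linalg.norm(b-a);print("sep",np.linalg.norm(b-a));x=np.array([y[1],-y[0]])
print("tap yaw",np.degrees(np.arctan2(x[1],x[0])))
def ang(v): return np.arctan2(-(v@y),-(v@x))   # anticlockwise: -x -> -y
for k in("mouthend","pot"):v=P[k]-a;print(k,np.linalg.norm(v),ang(v))
v=P["ltip"]-b;print("lever",np.linalg.norm(v),np.degrees(ang(v)))
E
```

```text
scap [ 0.5904 -0.1331]
lcap [0.6004 0.1072]
mouthend [ 0.4127 -0.0359]
pot [ 0.3971 -0.1434]
ltip [0.5637 0.2016]
potL [ 0.3956 -0.088 ]
potR [ 0.3987 -0.1989]
bowl [ 0.4636 -0.2775]
tin [0.4748 0.0211]
twine_top [0.4629 0.1736]
sep 0.24049476971397393
tap yaw -2.383364838459299
mouthend 0.202569603755928 -0.45891750218464106
pot 0.19357595011284087 0.09468517846233722
lever 0.10129456718685896 -66.34448408261022
```

Call:
step_arm --moves '[[[0,0,-40],[0,0,-0.12],0],[[35,-27,-40],[0,0,-0.24],0],[[65,-50,-40],[0,0,-0.36],0],[[95,-74,-40],[0,0,-0.48],0],[[125,-97,-40],[0,0,-0.6],0],[[155,-120,-40],[0,0,-0.72],0],[[185,-143,-40],[0,0,-0.84],0],[[215,-167,-40],[0,0,-0.96],0]]'

```text
clock: 0.77
tcp_pos: [0.3767, -0.2647, 0.271]
orientation: [-0.0, 0.753, 0.658, 0.0]
wrist_force: [0.0, -1.0, 0.1]
finger_gap: -0.0002
grip_force: 0.0
```

Call:
step_arm --moves '[[[36,11,0],[0,0,-0.07],0],[[74,23,0],[0,0,-0.141],0],[[112,35,0],[0,0,-0.141],0],[[150,46,0],[0,0,-0.141],0],[[188,58,0],[0,0,-0.141],0],[[227,70,0],[0,0,-0.141],0],[[265,82,0],[0,0,-0.141],0],[[265,82,0],[0,0,-0.141],0]]'

```text
clock: 1.43
tcp_pos: [0.4965, -0.0099, 0.2708]
orientation: [-0.001, 0.704, 0.71, 0.001]
wrist_force: [-0.8, -1.0, -0.1]
finger_gap: 0.0
grip_force: 0.0
```

```bash
python3 - <<'E'
from workcell import telemetry, imaging
import cv2,numpy as np
s=telemetry.get_state(); print({k:np.round(s[k],3).tolist() for k in("joint_pos","tcp_pos","orientation","wrist_force")})
a=imaging.read_camera("top");b=imaging.read_camera("side")
cv2.imwrite("pics/1.png",cv2.resize(np.hstack([a[100:300,200:430],b[100:300,170:400]]),None,fx=1.7,fy=1.7)[:,:,::-1])
E
```

```text
{'joint_pos': [-0.183, 0.151, -0.067, 1.353, 0.002, 1.38], 'tcp_pos': [0.497, -0.01, 0.271], 'orientation': [-0.001, 0.704, 0.71, 0.001], 'wrist_force': [-0.848, -1.0, -0.057]}
```

View pics/1.png

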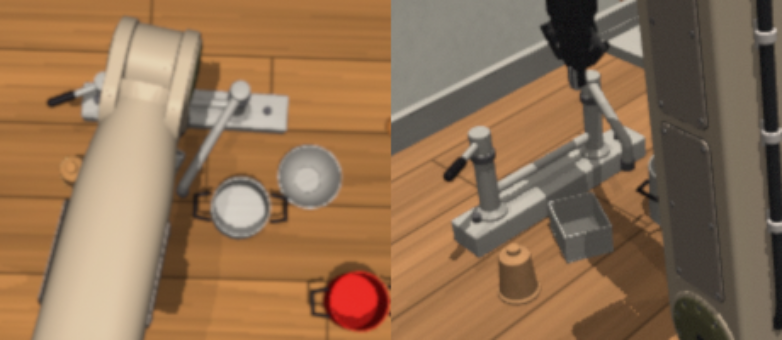

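View: the pot rim is at about (342,222) in full-image pixels, which matches the first estimate. The gripper hangs left of the spout, clear of the lever. I'll lower it and then push gently towards -y.

Call:
step_arm --moves '[[[0,0,35],[0,0,0],0],[[0,0,70],[0,0,0],0],[[0,0,95],[0,0,0],0],[[-8,-8,95],[0,0,0],0],[[-16,-16,95],[0,0,0],0],[[-24,-24,95],[0,0,0],0],[[-28,-28,95],[0,0,0],0],[[-32,-32,95],[0,0,0],0]]'

```text
clock: 2.2
tcp_pos: [0.4636, -0.0491, 0.1783]
orientation: [0.002, 0.708, 0.707, 0.001]
wrist_force: [2.8, 1.6, -1.3]
finger_gap: 0.0
grip_force: 1.0
```

Call:
step_arm --moves '[[[-7,0,0],[0,0,0],0],[[-14,0,0],[0,0,0],0],[[-21,0,0],[0,0,0],0],[[-28,0,0],[0,0,0],0],[[-35,0,0],[0,0,0],0],[[-42,0,0],[0,0,0],0],[[-47,0,0],[0,0,0],0],[[-47,0,0],[0,0,0],0]]'

```text
clock: 2.87
tcp_pos: [0.4631, -0.0961, 0.1761]
orientation: [0.0, 0.708, 0.707, -0.0]
wrist_force: [0.8, -0.1, 0.2]
finger_gap: 0.0001
grip_force: 0.0
```

```bash
python3 - <<'E'
from workcell import telemetry, imaging
import cv2,numpy as np
s=telemetry.get_state(); print({k:np.round(s[k],3).tolist() for k in("tcp_pos","wrist_force")})
a=imaging.read_camera("top");b=imaging.read_camera("wrist")
cv2.imwrite("pics/2.png",cv2.resize(np.hstack([a[100:300,220:400],b[::2,::2]]),None,fx=1.58,fy=1.58)[:,:,::-1])
cv2.imwrite("pics/2top.png",a[:,:,::-1])
E
```

```text
{'tcp_pos': [0.463, -0.096, 0.176], 'wrist_force': [0.802, -0.092, 0.16]}
```

View pics/2.png

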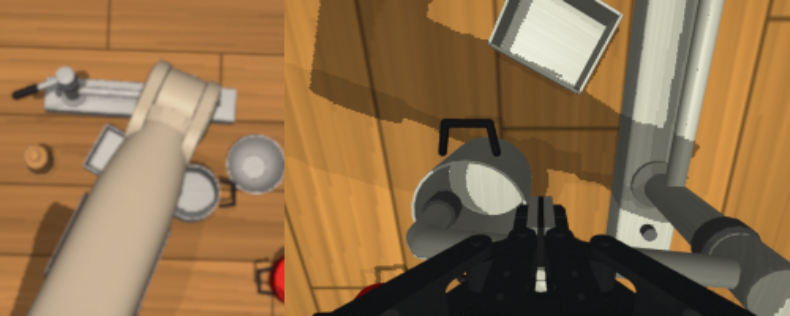

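```bash
python3 - <<'E'
from h import *
f=lambda u,v:((u/1.58-180)*2,(v/1.58)*2)
for k,u,v,z in[("tubeL",475,241,.19),("tubeR",650,268,.19),("pot",471,205,.1),("potl",414,205,.1),("cap",760,250,.207)]:print(k,ray("wrist",f(u,v),z).round(4))
E
```

```text
tubeL [ 0.4258 -0.1087  0.19  ]
tubeR [ 0.5282 -0.1273  0.19  ]
pot [ 0.3989 -0.1318  0.1   ]
potl [ 0.346  -0.1317  0.1   ]
cap [ 0.5735 -0.1023  0.207 ]
```

Call:
step_arm --moves '[[[-5,0,0],[0,0,0],0],[[-10,0,0],[0,0,0],0],[[-14,0,0],[0,0,0],0],[[-17,0,0],[0,0,0],0],[[-17,0,0],[0,0,0],0]]'

```text
clock: 3.38
tcp_pos: [0.4629, -0.1124, 0.1762]
orientation: [0.0, 0.707, 0.707, -0.0]
wrist_force: [0.6, -0.5, -0.9]
finger_gap: -0.0001
grip_force: 0.1
```

Call:
step_arm --moves '[[[-4,0,0],[0,0,0],0],[[-8,0,0],[0,0,0],0],[[-8,0,0],[0,0,0],0],[[5,0,0],[0,0,0],0],[[25,0,0],[0,0,0],0],[[50,0,-30],[0,0,0],0],[[80,0,-70],[0,0,0],0],[[100,0,-95],[0,0,0],0]]'

```text
clock: 4.05
tcp_pos: [0.4628, -0.0112, 0.2725]
orientation: [0.0, 0.708, 0.707, -0.0]
wrist_force: [0.5, -0.0, 0.3]
finger_gap: -0.0003
grip_force: 0.0
```

Call:
step_arm --moves '[[[40,0,0],[0,0,0],0],[[80,0,0],[0,0,0],0],[[120,0,0],[0,0,0],0],[[155,0,0],[0,0,0],0],[[155,0,0],[0,0,0],0]]'

```text
clock: 4.47
tcp_pos: [0.4632, 0.1483, 0.2717]
orientation: [0.0, 0.705, 0.709, 0.001]
wrist_force: [0.1, -0.6, 0.7]
finger_gap: 0.0
grip_force: 0.0
```

```bash
python3 - <<'E'
from workcell import telemetry, imaging
import cv2,numpy as np
s=telemetry.get_state(); print({k:np.round(s[k],3).tolist() for k in("tcp_pos","wrist_force","joint_pos")})
a=imaging.read_camera("top")
cv2.imwrite("pics/3.png",cv2.resize(a[135:245,220:410],None,fx=4.2,fy=4.2,interpolation=cv2.INTER_CUBIC)[:,:,::-1])
E
```

```text
{'tcp_pos': [0.463, 0.148, 0.272], 'wrist_force': [0.134, -0.592, 0.682], 'joint_pos': [0.144, 0.129, -0.091, 1.349, 0.001, 1.708]}
```

View pics/3.png

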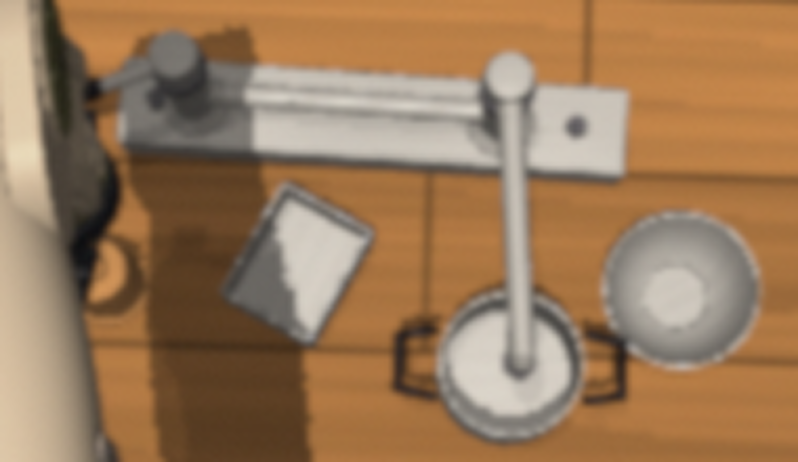

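The top view shows the mouth at crop (519,360) and the pot centre at (511,365). That is an offset of under 10 mm, well inside the rim, with the lever still shut. Next I'll go over and behind the lever.

Call:
step_arm --moves '[[[12,38,0],[0,0,0],0],[[25,77,0],[0,0,0],0],[[38,115,0],[0,0,0],0],[[46,145,0],[0,0,0],0],[[52,167,0],[0,0,0],0],[[52,167,30],[0,0,0],0],[[52,167,65],[0,0,0],0],[[52,167,95],[0,0,0],0]]'

```text
clock: 5.18
tcp_pos: [0.6315, 0.1939, 0.1746]
orientation: [0.001, 0.708, 0.707, 0.0]
wrist_force: [0.4, 0.2, -0.7]
finger_gap: 0.0002
grip_force: 0.0
```

```bash
python3 - <<'E'
from workcell import telemetry, imaging
import cv2,numpy as np
s=telemetry.get_state(); print({k:np.round(s[k],3).tolist() for k in("tcp_pos","orientation","wrist_force","joint_pos")})
a=imaging.read_camera("wrist");b=imaging.read_camera("side")
cv2.imwrite("pics/4.png",np.hstack([a[::2,::2],b[100:300,170:400]])[:,:,::-1])
E
```

```text
{'tcp_pos': [0.632, 0.194, 0.175], 'orientation': [0.001, 0.708, 0.707, 0.0], 'wrist_force': [0.381, 0.222, -0.728], 'joint_pos': [0.177, 0.5, 0.187, 1.257, -0.001, 1.749]}
```

View pics/4.png

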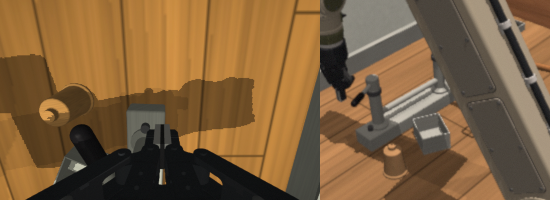

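Wrist view: the black lever grip is at about (95,145), on the robot side of the fingers, so the fingertip is behind the lever. I'll start sweeping it round its arc.

Call:
step_arm --moves '[[[-1,-10,0],[0,0,0],0],[[-2,-19,0],[0,0,0],0],[[-3,-27,0],[0,0,0],0],[[-4,-35,0],[0,0,0],0],[[-5,-42,0],[0,0,0],0],[[-7,-49,0],[0,0,0],0],[[-8,-56,0],[0,0,0],0],[[-10,-63,0],[0,0,0],0]]'

```text
clock: 5.95
tcp_pos: [0.5674, 0.1853, 0.1772]
orientation: [0.001, 0.707, 0.707, 0.001]
wrist_force: [3.9, 0.7, -0.1]
finger_gap: 0.0001
grip_force: 1.7
```

Call:
step_arm --moves '[[[-4,-7,0],[0,0,0],0],[[-8,-14,0],[0,0,0],0],[[-12,-20,0],[0,0,0],0],[[-16,-26,0],[0,0,0],0],[[-21,-30,0],[0,0,0],0],[[-26,-34,0],[0,0,0],0],[[-32,-38,0],[0,0,0],0],[[-32,-38,0],[0,0,0],0]]'

```text
clock: 6.62
tcp_pos: [0.5274, 0.1523, 0.176]
orientation: [-0.0, 0.707, 0.707, -0.001]
wrist_force: [0.9, -0.4, -0.3]
finger_gap: 0.0002
grip_force: 0.3
```

Call:
step_arm --moves '[[[-4,-1,0],[0,0,0],0],[[-8,-2,0],[0,0,0],0],[[-12,-3,0],[0,0,0],0],[[-14,-4,0],[0,0,0],0],[[-14,-4,0],[0,0,0],0]]'

```text
clock: 7.03
tcp_pos: [0.5243, 0.1388, 0.176]
orientation: [-0.0, 0.707, 0.707, -0.001]
wrist_force: [-1.9, 0.7, -0.3]
finger_gap: -0.0001
grip_force: 0.6
```

Call:
step_arm --moves '[[[-1,0,0],[0,0,0],0],[[-2,0,0],[0,0,0],0],[[-3,0,0],[0,0,0],0],[[-3,0,0],[0,0,0],0]]'

```text
clock: 7.37
tcp_pos: [0.5247, 0.1362, 0.1762]
orientation: [-0.0, 0.707, 0.707, -0.0]
wrist_force: [-0.6, 1.7, -0.7]
finger_gap: -0.0
grip_force: 1.1
```

Call:
step_arm --moves '[[[-1,0,0],[0,0,0],0],[[-2,0,0],[0,0,0],0],[[-3,0,0],[0,0,0],0],[[-3,0,0],[0,0,0],0]]'

```text
clock: 7.7
tcp_pos: [0.5248, 0.1331, 0.1763]
orientation: [0.0, 0.707, 0.707, -0.0]
wrist_force: [-0.9, 2.3, 1.0]
finger_gap: 0.0
grip_force: 1.2
```

Call:
step_arm --moves '[[[-1,0,0],[0,0,0],0],[[-2,0,0],[0,0,0],0],[[-2,0,0],[0,0,0],0]]'

```text
clock: 7.95
tcp_pos: [0.5248, 0.1311, 0.1763]
orientation: [0.0, 0.707, 0.707, -0.0]
wrist_force: [-1.0, 2.5, 0.4]
finger_gap: 0.0
grip_force: 1.2
```

Call:
step_arm --moves '[[[-1,0,0],[0,0,0],0],[[-2,0,0],[0,0,0],0],[[-2,0,0],[0,0,0],0]]'

```text
clock: 8.2
tcp_pos: [0.5248, 0.1307, 0.1764]
orientation: [-0.001, 0.707, 0.707, 0.001]
wrist_force: [-1.8, 8.8, -0.9]
finger_gap: 0.0
grip_force: 4.0
```

The force rose to about 9 N and the finger stopped moving, so the lever is at its stop. I'll retract and check.

Call:
step_arm --moves '[[[8,0,0],[0,0,0],0],[[28,0,0],[0,0,0],0],[[55,0,-20],[0,0,0],0],[[80,0,-50],[0,0,0],0],[[110,0,-80],[0,0,0],0],[[145,0,-95],[0,0,0],0],[[180,0,-95],[0,0,0],0],[[180,0,-95],[0,0,0],0]]'

```text
clock: 8.87
tcp_pos: [0.5259, 0.3147, 0.2726]
orientation: [0.001, 0.705, 0.709, 0.003]
wrist_force: [0.1, -0.8, -0.7]
finger_gap: 0.0
grip_force: 0.0
```

```bash
python3 - <<'E'
from workcell import telemetry, imaging
import cv2,numpy as np
s=telemetry.get_state(); print({k:np.round(s[k],3).tolist() for k in("tcp_pos","wrist_force","clock")})
a=imaging.read_camera("top")
cv2.imwrite("pics/5.png",cv2.resize(a[135:245,220:410],None,fx=4.2,fy=4.2,interpolation=cv2.INTER_CUBIC)[:,:,::-1])
E
```

```text
{'tcp_pos': [0.526, 0.315, 0.273], 'wrist_force': [0.076, -0.832, -0.675], 'clock': 8.867}
```

View pics/5.png

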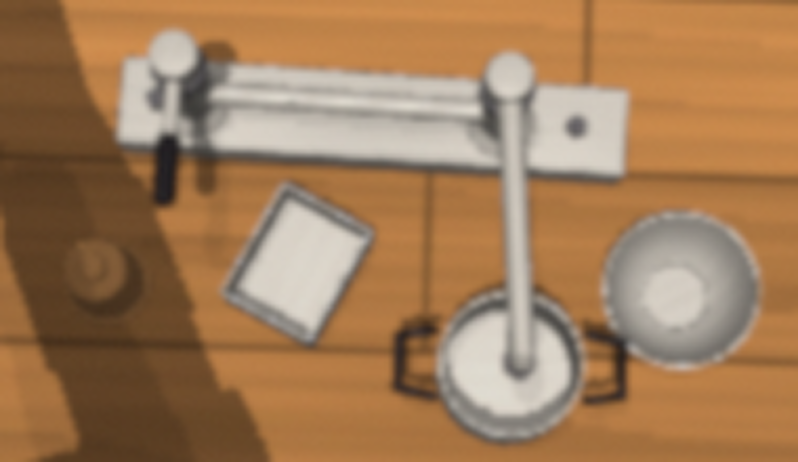

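The lever now points straight along the tap's -x, with its tip at crop (165,200). The mouth at (519,360) is over the pot centre (511,365), and the tin, bowl, twine and pot have not moved.

```bash
python3 -c "
from workcell import env
print(env.hand_in())"
```

```text
the job is handed in; nothing more can be done
None
```

The job is handed in: the spout's mouth is within about 10 mm of the pot's centre, the lever is open to its stop, nothing on the bench was seen to move, and no verdict came back.

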